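Fit the U-bolt round the bench's tube socket

TASK

Fit the large U-bolt that lies on the bench round the short tube socket: slide it so that its two legs pass one on each side of the socket and through both holes at the foot of the bracket behind it, and push it fully home, until the crown of the U rests against the socket. Leave it lying flat on the bench and let go. Do not disturb the small U-bolt, wrench, tape roll and rope handle lying around.

Things in the scene. Friction and masses are not known exactly. Their poses are not given: they have to be found in the camera images.
- fixture: Fixed to the bench, place and yaw vary: an aluminium tube socket (upright post, 40 mm diameter, 55 mm tall) and behind it a dark steel upright plate, the bracket (130 mm wide, 55 mm tall, 6 mm thick), with two square holes at its foot. Origin on the socket's axis at bench level; +x from the socket squarely to the bracket, +y left along the plate, z up. The plate's near face is at x = 40 mm.
- bracket_hole_left (a point): Middle of the mouth of the bracket's left hole, on the plate's near face, 30 mm to the left (+y) of the fixture's centre line, 10 mm above the bench. The hole is 20 mm wide and 20 mm high, its bottom is the bench top, and it goes straight through along the fixture's x.
- bracket_hole_right (a point): The same for the right hole, 30 mm to the right (-y). Behind the plate, outside the holes (y = +-43 to +-65 mm), lie two flat feet with bolt heads, up to 9 mm high.
- ubolt: The large loose steel U-bolt, lying flat: round rod 12 mm thick, legs 60 mm apart between centres, 72 mm wide and 126 mm long over all, about 0.23 kg. Origin at the centre of the half-round crown (outer radius 36 mm, inner 24 mm), on the underside (bench level); +x along the legs to their tips, +y to the left leg, z up. Starts on the robot's side of the socket, legs roughly towards it.
- crown (a point): Middle of the rod at the top of the U's crown, 30 mm behind the U-bolt's origin (-x), 6 mm above its underside. Home, with the crown touching the socket, this point lies 26 mm before the socket's axis and the U-bolt's origin 4 mm beyond it (fixture's x).
- leg_tip_left (a point): Rounded, threaded tip of the U-bolt's left leg: 90 mm along x and +30 mm along y from its origin, 6 mm above the underside. Home, the tips stand out 48 mm behind the plate.
- leg_tip_right (a point): Tip of the right leg: 90 mm along x and -30 mm along y from the U-bolt's origin.
- small_ubolt: Bystander: a smaller U-bolt lying flat, 8 mm rod, 40 mm wide over all, 75 mm long; too small for the socket. Origin at the centre of its crown's half circle, underside.
- wrench: Bystander: a steel wrench, 170 mm long, lying flat; origin near its middle, underside.
- tape_roll: Bystander: an empty cardboard tape core lying flat, 90 mm diameter, 24 mm high; origin at the centre of its underside.
- rope_handle: Bystander: a black plastic jump-rope handle lying on its side, 140 mm long, 28 mm thick; origin under its middle.

How it is judged:
By the outcome, as a careful person would: the job done as asked, in the order asked, and still so for the second after the job is handed in, with the robot touching nothing.
It also fails if it takes over 64 s, if anything falls off the work surface, if the arm or the gripper's body presses on something with over 40 N, if the wrist force passes 120 N, or if a joint passes its speed limit or range.

ROBOT

A 6-joint arm with a two-finger parallel gripper is mounted at the origin on the work surface. World frame = base frame: x ahead of the robot, y to its left, z up, the work surface at z = 0. Lengths are in m, angles in rad, forces in N, time in s.
With the tool pointing down it reaches from about 0.275 to 0.775 m from the base axis. Payload 14.6 kg.
Tool frame: the origin (TCP) lies at the very end of the fingers, on their centre line; the grasp point (between the pads) lies 19 mm behind it; z points along the fingers, y is the line along which they close (so a half turn about z gives the same grasp; the last joint's range is limited). The gripper opens to 85 mm and grips with 20 to 120 N. Pads are 22 mm wide; open, the fingers measure 114 mm over their backs; the gripper's body (76 mm by 85 mm) begins 54 mm behind the grasp point. The pads swing forward as they close: fully open they stand 13 mm farther back than shut.
Start: joints at [1.101, 0.263, -0.048, 1.259, 0, 1.415], TCP at [0.163, 0.499, 0.203] pointing down, gripper open.
Joint ranges: [-2.65, 2.65], [-0.89, 1.7], [-1.18, 1.37], [-2.13, 2.11], [-1.35, 1.29], [-3.14, 3.14]. Speed limits (rad/s): [1.89, 1.89, 2.57, 2.79, 3.14, 3.14].

INTERFACE

Orientations are given as a 3x3 rotation matrix whose columns are the frame's x, y, z axes.
In Python, from workcell import arm gives the robot as it stands.
- The arm moves only by the tool drive_effector, called in YAML: its name, and indented under it one key for each argument. Schema: {"type":"object","properties":{"ticks":{"type":"array","items":{"type":"object","properties":{"sx":{"type":"number"},"sy":{"type":"number"},"sz":{"type":"number"},"wx":{"type":"number"},"wy":{"type":"number"},"wz":{"type":"number"}},"additionalProperties":false},"minItems":1,"maxItems":5},"finger_gap":{"type":"number"},"force":{"type":"number"},"only":{"type":"string"},"quiet":{"type":"boolean"},"lines":{"type":"string"}},"required":["ticks"],"additionalProperties":false}. ticks is a list of rows, 1 to 5 of them, each an object with the fields sx, sy, sz (the shift in parts of the range, where 1.0 means 80 cm), wx, wy, wz (a rotation vector in a scale on which 1.0 is 2 pi rad); a field left out counts as zero; each row is the pose to reach, as a shift and turn from the pose commanded when the call began, along the tool's axes at that moment; what a row does not reach only later rows make up. A row lasts 1/10 s, in which the tool goes at most 0.05 m and 0.15 rad, less where a joint would pass 70% of its speed; a pose out of reach is approached as far as the arm can. finger_gap is the opening from 0.0 (shut) to 1.0 (fully open), set as the call begins (left out keeps the last). The fingers move at their own pace and stop on an object; force is the grip in N (left out, the last holds). Time passes only in rows, so rows that do not move let the fingers close. The tool returns the time, the measured TCP pose, the force, the opening and the grip force at its end. only (a regular expression) keeps the lines of the reply that match it, lines (a string "A,B") keeps lines A to B, and quiet returns only ok. Shift and turn numbers lie between -1 and 1, and a call with a number outside is refused. Input that does not fit is refused with a message, and nothing moves.
- arm.sense(): the state, without advancing time (a new reading comes with each control period).
- arm.capture(name): name is "scene" or "top" or "wrist"; returns a dict with "image" (400x640x3 uint8, blue, green, red), "z_map" (400x640 float32, m along the optical axis (not along the pixel's ray), 0 where there is no reading), "fx", "fy", "cx", "cy" (pixels), "origin" and "rotation" of the camera in the world. Camera axes: x right, y up, looking along -z (the intrinsics and any distortion apply to the point x, -y, -z); pixel columns grow to the right and rows downward; lengths in m; the calibration is good to about 2 mm. A picture is of the moment at which its call begins.
- arm.close_job(): hands the job in; it is judged then, once.
The state is a dict: "t": time; "q": joint angles; "joint_vel": joint speeds; "tau": joint torques, N m; "position": TCP position; "tcp_rot": TCP orientation; "ft_force": force on the tool from outside, world axes, zero at the start; "moment": the same for the moment, N m; "finger_gap": opening from 0.0 (shut) to 1.0 (fully open); "gripper_force": force on a finger pad.
Only numpy, scipy, OpenCV 4.12 (cv2) and the standard library are available. Lean on these libraries where they do the work, as an engineer would, in place of code of your own. Each camera call takes 0.05 s, during which the arm holds its last target. There are 200 camera calls.

## Working session

There is one attempt and no reset: what is moved stays moved. The work goes in short steps, Python scripts to look and compute and a tool call to move; the robot and the scene stay as the last step left them, time stands still between calls to the robot, and variables do not carry over. Pictures are saved under pics/ and viewed, at most 10 in all, crops included, and the job is handed in when it is done.

```bash
ls; mkdir -p pics; python3 - <<'E'
from workcell import arm
import cv2,numpy as np
for n in ["top","scene"]:
    c=arm.capture(n); cv2.imwrite(f"pics/{n}0.png",c["image"]); np.save(f"pics/{n}0.npy",c,allow_pickle=True)
    print(n,{k:c[k] for k in c if k not in("image","z_map")})
s=arm.sense();print(s["position"],s["tcp_rot"],s["t"],s["finger_gap"])
E
```

```text
pics
workcell.py
top {'fx': 401.2018605102319, 'fy': 401.2018605102319, 'cx': 312.1777078258839, 'cy': 193.53958246856294, 'origin': array([0.55824569, 0.02253366, 0.98294848]), 'rotation': array([[ 0.01469554,  0.99791571, -0.06283538],
       [-0.99976068,  0.01364604, -0.01709896],
       [-0.01620587,  0.06307162,  0.99787742]])}
scene {'fx': 388.28913286259217, 'fy': 388.28913286259217, 'cx': 318.3361081459385, 'cy': 201.92574536329624, 'origin': array([ 1.06164415, -0.40698042,  0.62372502]), 'rotation': array([[ 0.69648133, -0.48719157,  0.52683787],
       [ 0.71757225,  0.47487006, -0.50949827],
       [-0.00195627,  0.73290027,  0.68033328]])}
[0.16242876 0.49895375 0.20276734] [[-9.50863568e-01  3.09609901e-01 -4.28216609e-04]
 [ 3.09610166e-01  9.50863182e-01 -8.68085711e-04]
 [ 1.38407476e-04 -9.58011292e-04 -9.99999532e-01]] 0.1 0.9997167382806841
```

View pics/top0.png

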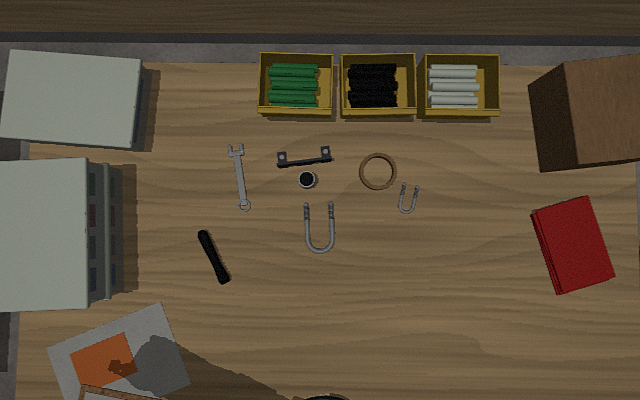

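View pics/scene0.png

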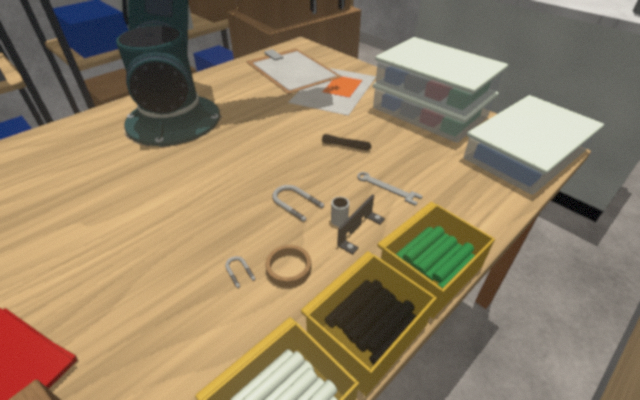

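The top view shows the U-bolt with its crown at about (320,250) and leg tips at (306,204) and (331,203). The socket is at (307,180), with the bracket running from (278,160) to (331,157). The scene view agrees, with the U-bolt at (295,200), socket at (340,210) and bracket at (357,222).

```bash
cat > h.py <<'E'
import numpy as np, cv2
def ray(c,u,v):
    d=np.array([(u-c["cx"])/c["fx"],-(v-c["cy"])/c["fy"],-1.0])
    return c["rotation"]@d
def onplane(c,u,v,z):
    d=ray(c,u,v); return c["origin"]+d*(z-c["origin"][2])/d[2]
def proj(c,p):
    q=c["rotation"].T@(np.asarray(p)-c["origin"]); return np.array([c["cx"]+c["fx"]*q[0]/-q[2], c["cy"]-c["fy"]*q[1]/-q[2]])
def meet(c1,p1,c2,p2):   # least-squares crossing of two rays, and the miss
    A=[];b=[]
    for c,p in((c1,p1),(c2,p2)):
        d=ray(c,*p);d/=np.linalg.norm(d);M=np.eye(3)-np.outer(d,d);A.append(M);b.append(M@c["origin"])
    A=np.vstack(A);b=np.hstack(b);x=np.linalg.lstsq(A,b,rcond=None)[0];return x,np.linalg.norm(A@x-b)
def load(n): return np.load(f"pics/{n}.npy",allow_pickle=True).item()
E
python3 - <<'E'
from h import *
from workcell import arm
c=load("top0")
for n,p,z in [("crown",(320,250),.006),("tipR?",(331,203),.006),("tipL",(306,204),.006),("socket top",(307,179.5),.055),("brkL",(278,160),.055),("brkR",(331,157),.055)]:
    print(n,onplane(c,*p,z).round(4))
w=arm.capture("wrist"); s=arm.sense(); R=s["tcp_rot"]
print("wrist cam in tool",R.T@(w["origin"]-s["position"]),(R.T@w["rotation"]).round(3),w["fx"],w["cx"],w["cy"])
E
```

```text
crown [0.4832 0.0183 0.006 ]
tipR? [ 0.5973 -0.0069  0.006 ]
tipL [0.594 0.054 0.006]
socket top [0.6492 0.0509 0.055 ]
brkL [0.694  0.1193 0.055 ]
brkR [ 0.7026 -0.0042  0.055 ]
wrist cam in tool [ 0.06473993 -0.00056618 -0.17066339] [[-0.001  0.967  0.256]
 [ 1.     0.001 -0.   ]
 [-0.001  0.256 -0.967]] 357.3139290128232 316.6912962361615 195.77194839546598
```

The manual's scale: shifts go in shares of 80 cm and turns go in shares of 2 pi rad. Converting my numbers, -0.2 m / 0.8 = -0.25, -0.122 m / 0.8 = -0.1525.

drive_effector:
  ticks:
    - {"sx":-0.05,"sy":-0.03,"sz":-0.005}
    - {"sx":-0.1,"sy":-0.0613,"sz":-0.01}
    - {"sx":-0.15,"sy":-0.0913,"sz":-0.0138}
    - {"sx":-0.2,"sy":-0.1225,"sz":-0.0175}
    - {"sx":-0.25,"sy":-0.1525,"sz":-0.0225}
  finger_gap: 1.0
  force: 40

```text
t: 0.65
position: [0.3156, 0.3196, 0.2212]
tcp_rot: [[-0.951, 0.309, -0.0], [0.309, 0.951, -0.0], [0.0, -0.0, -1.0]]
ft_force: [0.1, 1.0, -0.5]
finger_gap: 0.997
gripper_force: 0.0
```

drive_effector:
  ticks:
    - {"sx":-0.05,"sy":-0.03,"sz":-0.005}
    - {"sx":-0.1,"sy":-0.0613,"sz":-0.01}
    - {"sx":-0.15,"sy":-0.0913,"sz":-0.0138}
    - {"sx":-0.2,"sy":-0.1225,"sz":-0.0175}
    - {"sx":-0.25,"sy":-0.1525,"sz":-0.0225}

```text
t: 1.15
position: [0.4681, 0.1415, 0.2392]
tcp_rot: [[-0.951, 0.31, -0.0], [0.31, 0.951, 0.0], [0.0, -0.0, -1.0]]
ft_force: [1.2, 0.9, 0.5]
finger_gap: 1.006
gripper_force: 0.0
```

drive_effector:
  ticks:
    - {"sx":-0.05,"sy":-0.03,"sz":-0.005,"wz":-0.0191}
    - {"sx":-0.1,"sy":-0.0613,"sz":-0.01,"wz":-0.0382}
    - {"sx":-0.1525,"sy":-0.0925,"sz":-0.0138,"wz":-0.0589}
    - {"sx":-0.1525,"sy":-0.0925,"sz":-0.0138,"wz":-0.0589}
    - {"sx":-0.1525,"sy":-0.0925,"sz":-0.0138,"wz":-0.0589}

```text
t: 1.65
position: [0.5606, 0.0345, 0.2495]
tcp_rot: [[-0.999, -0.053, -0.001], [-0.053, 0.999, 0.0], [0.001, 0.0, -1.0]]
ft_force: [-0.2, 0.1, 0.0]
finger_gap: 0.997
gripper_force: 0.0
```

```bash
python3 - <<'E'
from workcell import arm
import cv2,numpy as np
c=arm.capture("wrist"); cv2.imwrite("pics/w1.png",c["image"]); np.save("pics/w1.npy",c,allow_pickle=True)
s=arm.sense();print(s["t"],s["position"],s["tcp_rot"],s["ft_force"],s["q"])
E
```

```text
1.7 [0.56005885 0.03531262 0.24983088] [[-9.98568350e-01 -5.34815889e-02 -9.84544156e-04]
 [-5.34818716e-02  9.98568786e-01  2.63013224e-04]
 [ 9.69068697e-04  3.15291946e-04 -9.99999481e-01]] [-0.09840926  0.04619659  0.05273575] [-8.23412053e-02  3.19523761e-01  1.59284443e-01  1.41155985e+00
  1.81145129e-04 -1.35848569e-01]
```

View pics/w1.png

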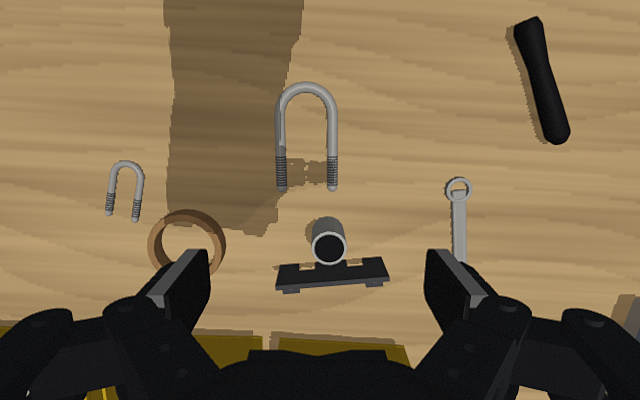

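The wrist view shows the U-bolt crown at (306,83) and its tips at (282,188) and (333,188). The socket's top ring is at (328,248), with the bracket below it from (277,285) to (388,275). Next I'll take a second wrist view for height.

In the tool's units: 0.08 m / 0.8 = 0.1, 0.04 m / 0.8 = 0.05.

drive_effector:
  ticks:
    - {"sx":0.0063,"sy":0.05}
    - {"sx":0.0125,"sy":0.1}
    - {"sx":0.0125,"sy":0.1}
    - {"sx":0.0125,"sy":0.1}

```text
t: 2.1
position: [0.5451, 0.1161, 0.2505]
tcp_rot: [[-0.998, -0.057, 0.0], [-0.057, 0.998, -0.0], [-0.0, -0.0, -1.0]]
ft_force: [0.3, 0.0, 0.3]
finger_gap: 0.999
gripper_force: 0.0
```

```bash
cat > seg.py <<'E'
from h import *
def ublob(c,pc):
    hsv=cv2.cvtColor(c["image"],cv2.COLOR_BGR2HSV)
    m=((hsv[...,1]<70)&(hsv[...,2]>50)).astype(np.uint8)
    m=cv2.morphologyEx(m,cv2.MORPH_CLOSE,np.ones((5,3),np.uint8))
    n,l,st,ce=cv2.connectedComponentsWithStats(m)
    best=[i for i in range(1,n) if st[i,4]>800 and abs(ce[i]-pc).max()<30]
    return [(i,st[i],ce[i],(l==i)) for i in best],m
def rect_world(c,mask,z):
    cs,_=cv2.findContours(mask.astype(np.uint8),cv2.RETR_EXTERNAL,cv2.CHAIN_APPROX_NONE)
    k=max(cs,key=cv2.contourArea)[:,0]
    P=np.array([onplane(c,u,v,z)[:2] for u,v in k])
    return cv2.minAreaRect((P*1000).astype(np.float32)),k
E
python3 - <<'E'
from workcell import arm
from seg import *
c=arm.capture("wrist"); np.save("pics/w2.npy",c,allow_pickle=True)
s=arm.sense();print(s["t"],s["position"])
out=[]
for n in("w1","w2"):
    c=load(n)
    for z in(.006,):
        bl,m=ublob(c,proj(c,[.54,.021,.006]))
        for b in bl: print(n,b[1],b[2],rect_world(c,b[3],z)[0])
    u,v=proj(c,[.66,.052,.03]).round().astype(int)
    im=c["image"][v-70:v+70,u-95:u+95]; print(n,"crop origin",u-95,v-70)
    out.append(cv2.resize(im,None,fx=4,fy=4,interpolation=cv2.INTER_CUBIC))
    cv2.imwrite(f"pics/{n}c.png",out[-1])
E
```

```text
2.15 [0.54540175 0.11519513 0.25041701]
w1 [ 274   81   64  111 2535] [306.01893491 131.2678501 ] ((537.4364013671875, 20.75220489501953), (125.52679443359375, 72.08303833007812), 3.289438247680664)
w1 crop origin 232 177
w2 [ 202   91   66  109 2491] [234.03572862 140.74026495] ((537.2424926757812, 20.147207260131836), (124.93368530273438, 72.30030059814453), 3.2543601989746094)
w2 crop origin 162 185
```

View pics/w1c.png

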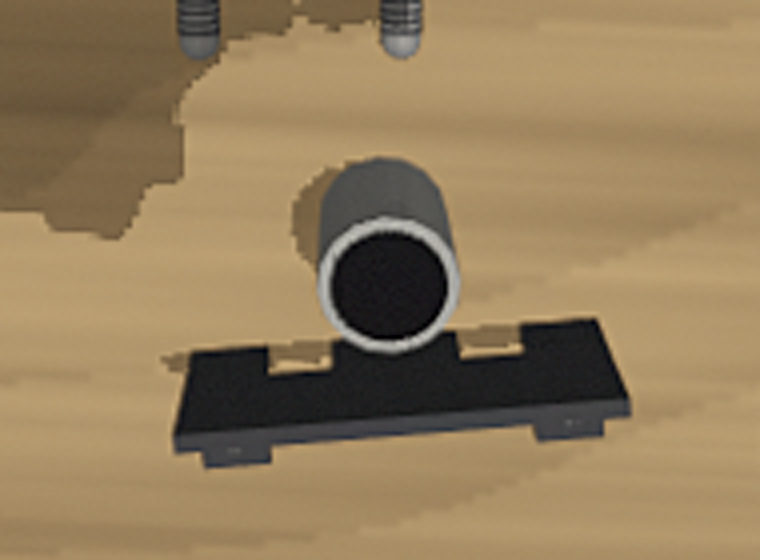

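View pics/w2c.png

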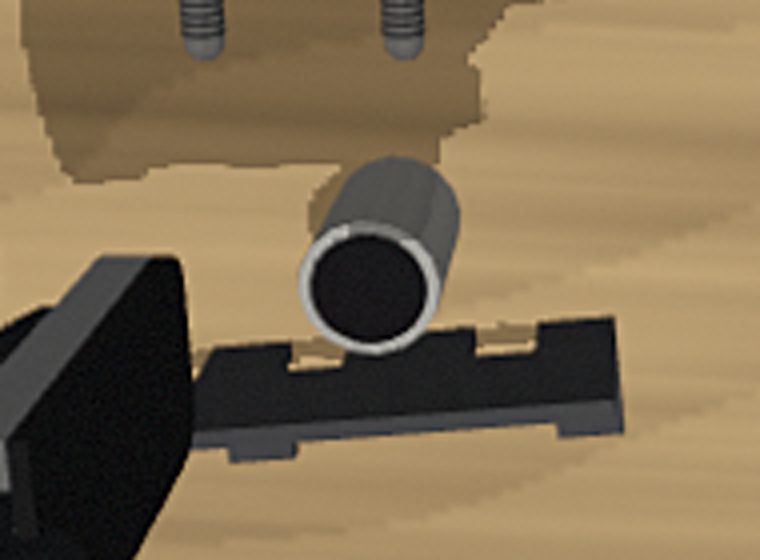

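Both crops show the same things. In w1 the socket ring is centred at crop (389,285), the plate's foot line runs (190,352) to (598,319), and the hole lintels are at (268,374)–(332,370) and (457,359)–(523,353). In w2 the ring is at (370,288) and the lintels are at (289,371)–(343,367) and (476,357)–(537,350).

```bash
python3 - <<'E'
from seg import *
a,b=load("w1"),load("w2")
A=lambda x,y:(232+(x+.5)/4-.5,177+(y+.5)/4-.5)
B=lambda x,y:(162+(x+.5)/4-.5,185+(y+.5)/4-.5)
pr={"ring":((389,285),(370,288)),"hR_r":((268,374),(289,371)),"hR_l":((332,370),(343,367)),"hL_r":((457,359),(476,357)),"hL_l":((523,353),(537,350)),
"footL":((598,319),(613,317)),"tipR":((199,58),(206,60)),"tipL":((403,58),(404,60))}
zz={"ring":.055,"footL":0.,"tipR":.006,"tipL":.006}
W={}
for k,(p,q) in pr.items():
    x,e=meet(a,A(*p),b,B(*q)); z=zz.get(k,.02)
    w=(onplane(a,*A(*p),z)+onplane(b,*B(*q),z))/2; W[k]=w
    print(k,"2-view",x.round(4),"miss",round(e,4),"plane",onplane(a,*A(*p),z).round(4),onplane(b,*B(*q),z).round(4))
l0=onplane(a,*A(190,352),0); l1=W["footL"]
print("foot len",np.linalg.norm(l1-l0),l0)
d=(l1-l0)[:2]; yaw1=np.arctan2(-d[0],d[1])
H=np.array([W[k][:2] for k in("hR_r","hR_l","hL_r","hL_l")]); s=np.array([-.04,-.02,.02,.04])
sx=np.polyfit(s,H[:,0],1);sy=np.polyfit(s,H[:,1],1);yaw2=np.arctan2(-sx[0],sy[0])
mid=np.array([sx[1],sy[1]]);print("yaws deg",np.degrees([yaw1,yaw2]),"scale",np.hypot(sx[0],sy[0]),"plate mid",mid,"foot mid",(l0+l1)/2)
for y in(yaw1,yaw2,(yaw1+yaw2)/2):
    xf=np.array([np.cos(y),np.sin(y)]);yf=np.array([-xf[1],xf[0]]);D=mid-W["ring"][:2];print("ring->plate in fixture",D@xf,D@yf)
E
```

```text
ring 2-view [0.6505 0.0524 0.0557] miss 0.0001 plane [0.6508 0.0524 0.055 ] [0.6509 0.0522 0.055 ]
hR_r 2-view [0.7036 0.0189 0.0065] miss 0.0001 plane [0.6968 0.0192 0.02  ] [0.6965 0.0219 0.02  ]
hR_l 2-view [0.6939 0.0387 0.0209] miss 0.0002 plane [0.6944 0.0387 0.02  ] [0.6942 0.0385 0.02  ]
hL_r 2-view [0.6955 0.0783 0.0063] miss 0.0001 plane [0.6888 0.0767 0.02  ] [0.6885 0.0794 0.02  ]
hL_l 2-view [0.6891 0.0979 0.0125] miss 0.0003 plane [0.6858 0.0967 0.02  ] [0.6851 0.0981 0.02  ]
footL 2-view [0.6788 0.1212 0.0076] miss 0.0002 plane [0.6823 0.1229 0.    ] [ 0.6823  0.1213 -0.    ]
tipR 2-view [ 0.6015 -0.0056  0.0071] miss 0.0003 plane [ 0.6016 -0.0057  0.006 ] [ 0.602  -0.0059  0.006 ]
tipL 2-view [0.5966 0.0547 0.0133] miss 0.0 plane [0.5985 0.0551 0.006 ] [0.5987 0.0536 0.006 ]
foot len 0.1299483948578081 [ 0.70034489 -0.00659688  0.        ]
yaws deg [7.97393192 8.24450166] scale 0.9758357249782296 plate mid [0.69125886 0.05866235] foot mid [ 6.91331501e-01  5.77490990e-02 -1.38777878e-17]
ring->plate in fixture 0.04089792049490783 0.00068662000320888
ring->plate in fixture 0.040900706911375734 0.0004934794690247138
ring->plate in fixture 0.04089942771243244 0.0005900513809158365
```

In the tool's units: 0.18 m / 0.8 = 0.225, -0.0945 m / 0.8 = -0.1181.

drive_effector:
  ticks:
    - {"sx":0.0188,"sy":-0.0525,"sz":0.025}
    - {"sx":0.0375,"sy":-0.1038,"sz":0.05}
    - {"sx":0.0425,"sy":-0.1181,"sz":0.1}
    - {"sx":0.0425,"sy":-0.1181,"sz":0.1625}
    - {"sx":0.0425,"sy":-0.1181,"sz":0.225}

```text
t: 2.65
position: [0.5171, 0.017, 0.0691]
tcp_rot: [[-0.999, -0.053, 0.002], [-0.053, 0.999, -0.0], [-0.002, -0.0, -1.0]]
ft_force: [1.2, 0.4, -0.3]
finger_gap: 1.005
gripper_force: 0.0
```

drive_effector:
  ticks:
    - {"sz":0.0063}
    - {"sz":0.0063}

```text
t: 2.85
position: [0.5169, 0.018, 0.0656]
tcp_rot: [[-0.999, -0.054, -0.001], [-0.054, 0.999, 0.0], [0.001, 0.0, -1.0]]
ft_force: [0.6, 0.2, 0.9]
finger_gap: 1.001
gripper_force: 0.0
```

```bash
python3 - <<'E'
from workcell import arm
from seg import *
c=arm.capture("wrist"); np.save("pics/w3.npy",c,allow_pickle=True);cv2.imwrite("pics/w3.png",c["image"])
s=arm.sense();p=s["position"];R=s["tcp_rot"];print(s["t"],p,R)
print("aim px",proj(c,[.5103,.0189,.006]),proj(c,[.5103+.0017,.0189-.030,.006]),proj(c,[.5086,.0489,.006]))
E
```

```text
2.9 [0.51813361 0.01797096 0.06692092] [[-9.98500926e-01 -5.47204024e-02  1.25647343e-03]
 [-5.47206793e-02  9.98501684e-01 -1.87060550e-04]
 [-1.24435481e-03 -2.55535212e-04 -9.99999193e-01]]
aim px [319.18231306 192.00426614] [273.99784269 192.16498308] [364.35993145 191.84357357]
```

View pics/w3.png

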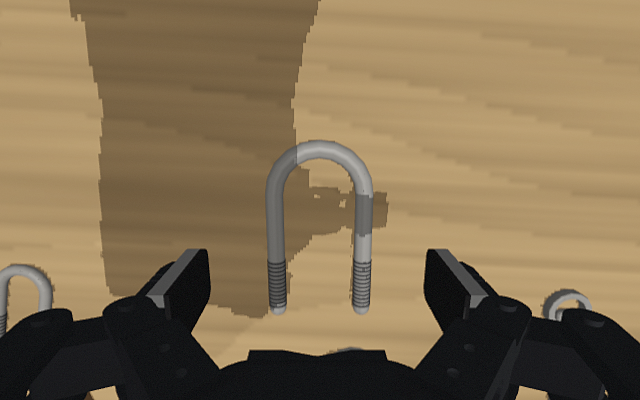

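The wrist view shows the U-bolt centred between the pads, with legs at columns 276 and 363 and pad tips at 209 and 426. Next I'll read how far the open fingertips stand behind the TCP from the depth map.

In the tool's units: 0.055 m / 0.8 = 0.0688, 0.05 m / 0.8 = 0.0625.

```bash
python3 - <<'E'
from seg import *
c=load("w3");R=np.array([[-.9985,-.0547,0],[-.0547,.9985,0],[0,0,-1]]);p=np.array([.5175,.018,.0665])
for (u,v) in [(206,251),(204,255),(190,253),(205,280),(180,290),(430,252),(432,256),(445,254),(300,360),(320,375)]:
    z=c["z_map"][v,u]; P=c["origin"]+ray(c,u,v)*z; print((u,v),z,(R.T@(P-p)*1000).round(1))
E
```

```text
(206, 251) 0.13838702 [  9.4 -43.4 -41.5]
(204, 255) 0.13624331 [  8.8 -43.5 -43.9]
(190, 253) 0.13060561 [ 11.8 -46.8 -48.9]
(205, 280) 0.13831927 [ -1.4 -43.8 -44.4]
(180, 290) 0.11211191 [  8.2 -43.4 -69. ]
(430, 252) 0.13457602 [ 10.4  42.2 -45.3]
(432, 256) 0.13258861 [  9.8  42.3 -47.5]
(445, 254) 0.13073283 [ 11.3  46.4 -49. ]
(300, 360) 0.07882173 [  10.2   -4.3 -102.9]
(320, 375) 0.07218012 [ 1.190e+01  1.000e-01 -1.094e+02]
```

drive_effector:
  ticks:
    - {"sz":0.0625}
    - {"sz":0.0688}
    - {"sz":0.0688}

```text
t: 3.2
position: [0.5176, 0.0183, 0.0115]
tcp_rot: [[-0.998, -0.055, -0.0], [-0.055, 0.998, -0.0], [0.0, -0.0, -1.0]]
ft_force: [1.9, 0.6, 0.1]
finger_gap: 0.994
gripper_force: 0.0
```

```bash
python3 - <<'E'
from workcell import arm
from seg import *
c=load("w3")
for (u,v) in [(320,250),(320,100),(500,100),(276,220)]: print((u,v),(c["origin"]+ray(c,u,v)*c["z_map"][v,u]).round(4))
print(c["origin"])
c=arm.capture("wrist"); np.save("pics/w4.npy",c,allow_pickle=True);cv2.imwrite("pics/w4.png",c["image"])
for (u,v) in [(206,251),(207,290),(430,252),(429,290),(320,200)]: print((u,v),(c["origin"]+ray(c,u,v)*c["z_map"][v,u]).round(4))
t=arm.capture("scene");cv2.imwrite("pics/s4.png",cv2.resize(t["image"][120:270,200:400],None,fx=4,fy=4,interpolation=cv2.INTER_CUBIC))
E
```

```text
(320, 250) [5.542e-01 2.200e-02 3.000e-04]
(320, 100) [ 4.512e-01  1.620e-02 -2.000e-04]
(500, 100) [ 4.451e-01  1.312e-01 -1.000e-04]
(276, 220) [ 0.5298 -0.0088  0.0107]
[0.4523479  0.01380507 0.23642132]
(206, 251) [ 0.5111 -0.0254  0.0542]
(207, 290) [ 0.5259 -0.0244  0.0576]
(430, 252) [0.5054 0.0599 0.0576]
(429, 290) [0.5197 0.0605 0.0605]
(320, 200) [ 0.5035  0.0189 -0.0009]
```

View pics/s4.png

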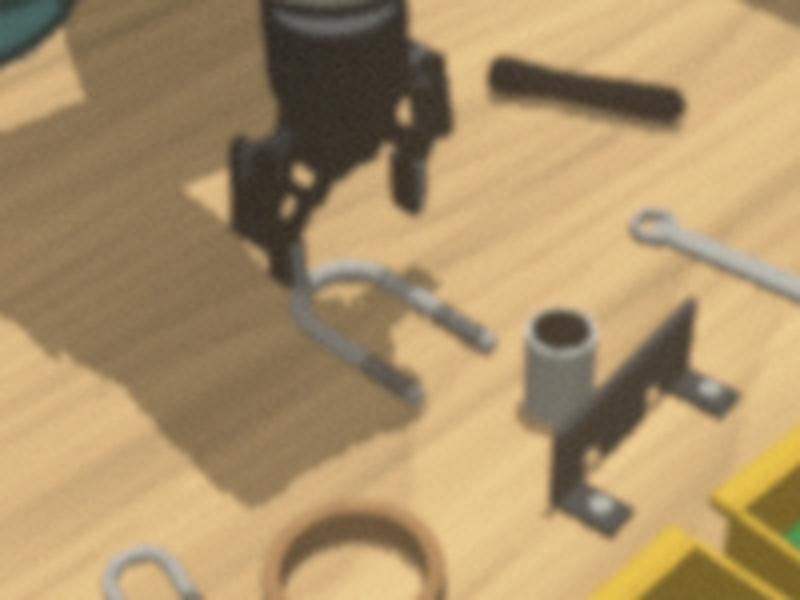

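The scene crop shows the two fingertips at (287,283) and (415,210), straddling the U and seemingly still above the bench. I'll project candidate heights to check.

In the tool's units: 0.011 m / 0.8 = 0.0138, 0.008 m / 0.8 = 0.01.

```bash
python3 - <<'E'
from h import *
c=load("scene0")
for z in(.0,.0125,.025,.04,.055):
    print(z,[((proj(c,[x,y,z])-[200,120])*4).round() for x,y in((.5155,.063),(.520,-.027))])
E
```

```text
0.0 [array([405., 275.]), array([296., 350.])]
0.0125 [array([404., 260.]), array([294., 334.])]
0.025 [array([404., 244.]), array([292., 318.])]
0.04 [array([403., 224.]), array([290., 298.])]
0.055 [array([402., 205.]), array([288., 278.])]
```

drive_effector:
  ticks:
    - {"sz":0.005}
    - {"sz":0.01}
    - {"sz":0.0138}
    - {"sz":0.0138}

```text
t: 3.7
position: [0.5171, 0.0183, -0.0011]
tcp_rot: [[-0.998, -0.055, -0.001], [-0.055, 0.998, 0.0], [0.001, 0.0, -1.0]]
ft_force: [0.4, 0.3, 0.8]
finger_gap: 0.999
gripper_force: 0.0
```

Both views agree that the open fingertips are about 39 mm behind the nominal TCP. I'll descend in small steps while watching the force.

In the tool's units: 0.015 m / 0.8 = 0.0188, 0.01 m / 0.8 = 0.0125.

drive_effector:
  ticks:
    - {"sz":0.0063}
    - {"sz":0.0125}
    - {"sz":0.0188}
    - {"sz":0.0188}

```text
t: 4.1
position: [0.5168, 0.0183, -0.0166]
tcp_rot: [[-0.998, -0.055, -0.001], [-0.055, 0.998, 0.0], [0.001, 0.0, -1.0]]
ft_force: [-0.3, 1.1, -0.9]
finger_gap: 0.999
gripper_force: 0.0
```

```bash
python3 - <<'E'
from workcell import arm
from seg import *
c=arm.capture("wrist");np.save("pics/w5.npy",c,allow_pickle=True)
for (u,v) in [(206,251),(207,290),(430,252),(429,290),(300,360)]: print((u,v),(c["origin"]+ray(c,u,v)*c["z_map"][v,u]).round(4))
s=arm.sense();print(s["position"],s["ft_force"])
E
```

```text
(206, 251) [ 0.5102 -0.0253  0.0263]
(207, 290) [ 0.5253 -0.0245  0.029 ]
(430, 252) [0.5047 0.06   0.0293]
(429, 290) [0.5186 0.0604 0.0329]
(300, 360) [0.5074 0.0136 0.0873]
[ 0.51697686  0.01834312 -0.01625435] [-0.17128302  0.72240645  0.64574816]
```

In the tool's units: 0.016 m / 0.8 = 0.02, 0.015 m / 0.8 = 0.0188.

drive_effector:
  ticks:
    - {"sz":0.0063}
    - {"sz":0.0125}
    - {"sz":0.0188}
    - {"sz":0.02}

```text
t: 4.55
position: [0.5169, 0.0183, -0.0325]
tcp_rot: [[-0.998, -0.055, -0.001], [-0.055, 0.998, 0.0], [0.001, 0.0, -1.0]]
ft_force: [-0.5, -0.6, 0.3]
finger_gap: 0.999
gripper_force: 0.0
```

```bash
python3 - <<'E'
from workcell import arm
from seg import *
c=arm.capture("wrist");np.save("pics/w6.npy",c,allow_pickle=True);cv2.imwrite("pics/w6.png",c["image"])
for (u,v) in [(206,251),(207,290),(430,252),(429,290),(300,360)]: print((u,v),(c["origin"]+ray(c,u,v)*c["z_map"][v,u]).round(4))
s=arm.sense();print(s["position"],s["ft_force"])
E
```

```text
(206, 251) [ 0.5105 -0.0255  0.0099]
(207, 290) [ 0.5252 -0.0244  0.0135]
(430, 252) [0.5048 0.06   0.0134]
(429, 290) [0.5189 0.0605 0.0166]
(300, 360) [0.5069 0.0136 0.0721]
[ 0.51695487  0.01834744 -0.03236155] [ 0.51021162 -0.39603285  0.3346732 ]
```

View pics/w6.png

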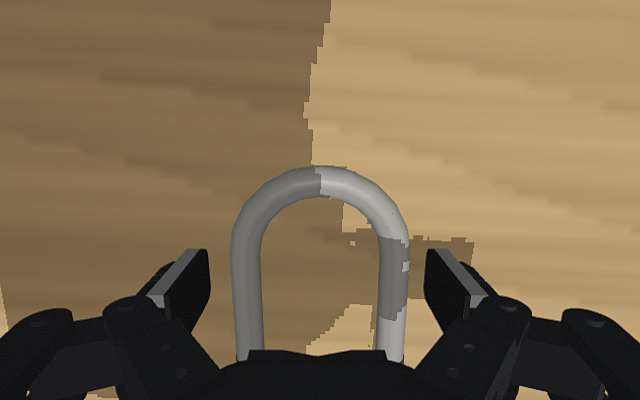

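The wrist view shows both legs between the pads, with outer edges at columns 231 and 408 and pads at 209 and 426. The tips are about 7 mm above the bench. I'll lower a little more and close.

In the tool's units: 0.003 m / 0.8 = 0.0038.

drive_effector:
  ticks:
    - {"sz":0.0038}
    - {"sz":0.0038}

```text
t: 4.8
position: [0.5172, 0.0183, -0.035]
tcp_rot: [[-0.998, -0.055, -0.0], [-0.055, 0.998, -0.0], [0.0, -0.0, -1.0]]
ft_force: [0.8, 0.1, -0.5]
finger_gap: 0.999
gripper_force: 0.0
```

drive_effector:
  ticks:
    - {}
    - {}
    - {}
    - {}
  finger_gap: 0.7
  force: 30

```text
t: 5.2
position: [0.5174, 0.0182, -0.0344]
tcp_rot: [[-0.998, -0.055, 0.0], [-0.055, 0.998, -0.0], [-0.0, -0.0, -1.0]]
ft_force: [-1.7, 0.2, 5.4]
finger_gap: 0.826
gripper_force: 32.6
```

```bash
python3 - <<'E'
from workcell import arm
from seg import *
c=arm.capture("wrist");np.save("pics/w7.npy",c,allow_pickle=True)
for (u,v) in [(210,251),(215,251),(212,290),(421,252),(416,252),(300,360)]: print((u,v),(c["origin"]+ray(c,u,v)*c["z_map"][v,u]).round(4))
s=arm.sense();print(s["position"],s["ft_force"],s["gripper_force"],s["finger_gap"])
E
```

```text
(210, 251) [ 0.5084 -0.0224  0.0134]
(215, 251) [ 0.5084 -0.0206  0.0132]
(212, 290) [ 0.5159 -0.0177  0.028 ]
(421, 252) [0.5036 0.0551 0.0157]
(416, 252) [0.5041 0.0536 0.0147]
(300, 360) [0.5069 0.0135 0.0705]
[ 0.51739788  0.01823996 -0.03442651] [-1.53668454 -0.73196258  5.93563625] 32.647739723324776 0.8254583119946889
```

In the tool's units: 0.0162 m / 0.8 = 0.0203, -0.0126 m / 0.8 = -0.0158, -0.083 rad / 6.2832 = -0.0132.

drive_effector:
  ticks:
    - {"sx":-0.005,"sy":0.0063,"sz":-0.0013,"wz":-0.0048}
    - {"sx":-0.01,"sy":0.0138,"sz":-0.0013,"wz":-0.0095}
    - {"sx":-0.0158,"sy":0.0203,"sz":-0.0013,"wz":-0.0132}
    - {"sx":-0.0158,"sy":0.0203,"sz":-0.0013,"wz":-0.0132}
    - {"sx":-0.0158,"sy":0.0203,"sz":-0.0013,"wz":-0.0132}

```text
t: 5.75
position: [0.529, 0.0354, -0.034]
tcp_rot: [[-0.99, -0.138, -0.0], [-0.138, 0.99, -0.0], [0.0, 0.0, -1.0]]
ft_force: [-0.1, -0.0, -2.8]
finger_gap: 0.823
gripper_force: 35.1
```

```bash
python3 - <<'E'
from workcell import arm
from seg import *
c=arm.capture("wrist");np.save("pics/w8.npy",c,allow_pickle=True);cv2.imwrite("pics/w8.png",c["image"])
s=arm.sense();R=s["tcp_rot"];print(s["t"],s["position"],s["ft_force"],np.degrees(np.arctan2(R[0,1]*-1,R[1,1])))
t=arm.capture("top");np.save("pics/t8.npy",t,allow_pickle=True)
# legs and crown: grey mask in the band between pads
hsv=cv2.cvtColor(c["image"],cv2.COLOR_BGR2HSV);m=(hsv[...,1]<60)&(hsv[...,2]>40)
xf=np.array([np.cos(np.radians(8)),np.sin(np.radians(8))]);yf=np.array([-xf[1],xf[0]]);S=np.array([.6508,.0523])
for v in (200,210,220,230,240,250,300,330):
    u=np.where(m[v,216:414])[0]+216
    if len(u): a,b=[(onplane(c,x,v,.006)[:2]-S) for x in(u[0],u[-1])];print(v,u[0],u[-1],"fix mm",[(1000*np.array([q@xf,q@yf])).round(1) for q in(a,b)])
col=np.where(m[120:240,320])[0]+120;q=onplane(c,320,col[0],.006)[:2]-S;print("crown",col[0],q@xf,q@yf)
E
```

```text
5.8 [ 0.52884624  0.03528618 -0.03397467] [-0.51870598  0.0631611  -3.08727084] 7.920721779647758
200 244 389 fix mm [array([-151.7,  -27.8]), array([-151.5,   27.3])]
210 237 396 fix mm [array([-147.7,  -30.7]), array([-147.6,   30.2])]
220 233 400 fix mm [array([-143.7,  -32.4]), array([-143.5,   31.9])]
230 228 405 fix mm [array([-139.6,  -34.6]), array([-139.4,   34.1])]
240 227 406 fix mm [array([-135.5,  -35.3]), array([-135.3,   34.8])]
250 216 408 fix mm [array([-131.3,  -39.9]), array([-131.1,   35.8])]
300 229 404 fix mm [array([-109.1,  -36.2]), array([-108.9,   35.6])]
330 231 403 fix mm [array([-95. , -36.3]), array([-94.8,  36. ])]
crown 166 -0.1646837914894313 0.0010723999205252202
```

View pics/w8.png

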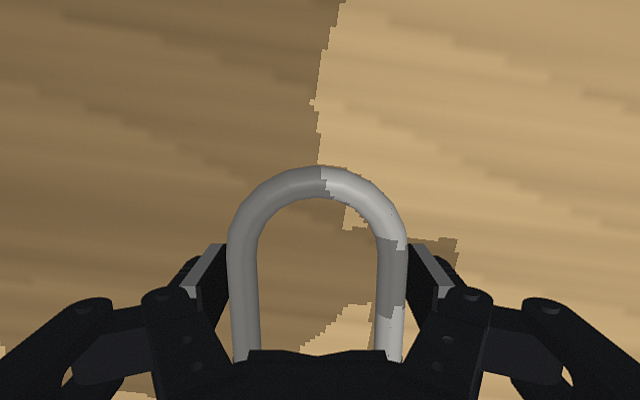

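The wrist view shows the U-bolt held straight, with outer edges at columns 229 and 404 at row 300. It is within 0.3 mm of the fixture's centre line and about 133 mm short of home. I'll slide it in.

In the tool's units: -0.065 m / 0.8 = -0.0813, -0.052 m / 0.8 = -0.065.

drive_effector:
  ticks:
    - {"sx":-0.0163}
    - {"sx":-0.0325}
    - {"sx":-0.0488}
    - {"sx":-0.065}
    - {"sx":-0.0813}

```text
t: 6.35
position: [0.5937, 0.044, -0.0339]
tcp_rot: [[-0.991, -0.137, -0.0], [-0.137, 0.991, -0.0], [0.0, 0.0, -1.0]]
ft_force: [0.0, 0.1, -3.3]
finger_gap: 0.826
gripper_force: 35.1
```

drive_effector:
  ticks:
    - {"sx":-0.0075}
    - {"sx":-0.015}
    - {"sx":-0.0225}
    - {"sx":-0.03}
    - {"sx":-0.0375}

```text
t: 6.85
position: [0.6234, 0.0483, -0.0338]
tcp_rot: [[-0.99, -0.138, -0.0], [-0.138, 0.99, -0.0], [0.0, 0.0, -1.0]]
ft_force: [-0.3, 0.4, -2.8]
finger_gap: 0.829
gripper_force: 35.1
```

In the tool's units: -0.034 m / 0.8 = -0.0425, -0.032 m / 0.8 = -0.04.

drive_effector:
  ticks:
    - {"sx":-0.01}
    - {"sx":-0.02}
    - {"sx":-0.03}
    - {"sx":-0.04}
    - {"sx":-0.0425}

```text
t: 7.35
position: [0.6578, 0.0531, -0.0339]
tcp_rot: [[-0.99, -0.138, 0.001], [-0.138, 0.99, 0.0], [-0.001, -0.0, -1.0]]
ft_force: [0.1, -0.1, -2.4]
finger_gap: 0.825
gripper_force: 35.1
```

drive_effector:
  ticks:
    - {"sx":-0.0025}
    - {"sx":-0.0025}

```text
t: 7.55
position: [0.6588, 0.0532, -0.0339]
tcp_rot: [[-0.99, -0.138, -0.0], [-0.138, 0.99, -0.0], [0.0, 0.0, -1.0]]
ft_force: [-0.5, -0.7, -3.5]
finger_gap: 0.824
gripper_force: 35.1
```

In the tool's units: -0.002 m / 0.8 = -0.0025, -0.001 m / 0.8 = -0.0013.

drive_effector:
  ticks:
    - {"sx":-0.0013}
    - {"sx":-0.0025}
    - {"sx":-0.0025}

```text
t: 7.85
position: [0.6607, 0.0535, -0.0338]
tcp_rot: [[-0.99, -0.138, 0.0], [-0.138, 0.99, -0.0], [-0.0, -0.0, -1.0]]
ft_force: [-0.1, -0.4, -3.5]
finger_gap: 0.825
gripper_force: 35.1
```

drive_effector:
  ticks:
    - {"sx":-0.0013}
    - {"sx":-0.0013}

```text
t: 8.05
position: [0.6618, 0.0536, -0.0338]
tcp_rot: [[-0.99, -0.138, 0.0], [-0.138, 0.99, 0.0], [-0.0, -0.0, -1.0]]
ft_force: [-0.2, -0.1, -2.1]
finger_gap: 0.821
gripper_force: 35.1
```

In the tool's units: -0.001 m / 0.8 = -0.0013.

drive_effector:
  ticks:
    - {"sx":-0.0013}
    - {"sx":-0.0013}

```text
t: 8.25
position: [0.662, 0.0537, -0.0339]
tcp_rot: [[-0.99, -0.138, -0.001], [-0.138, 0.99, -0.0], [0.001, -0.0, -1.0]]
ft_force: [-5.2, -0.5, -0.4]
finger_gap: 0.818
gripper_force: 35.4
```

drive_effector:
  ticks:
    - {"sx":-0.0013}
    - {"sx":-0.0013}

```text
t: 8.45
position: [0.6621, 0.0537, -0.034]
tcp_rot: [[-0.99, -0.138, -0.003], [-0.138, 0.99, -0.001], [0.003, -0.0, -1.0]]
ft_force: [-10.2, -0.8, 3.0]
finger_gap: 0.82
gripper_force: 35.8
```

It's in contact with the socket. I'll lower it by 1 mm, release, and check before lifting clear.

In the tool's units: 0.0008 m / 0.8 = 0.001.

drive_effector:
  ticks:
    - {"sz":0.001}
    - {"sz":0.001}

```text
t: 8.65
position: [0.6621, 0.0537, -0.0344]
tcp_rot: [[-0.99, -0.138, -0.002], [-0.138, 0.99, -0.001], [0.003, -0.0, -1.0]]
ft_force: [-11.6, -1.8, 8.7]
finger_gap: 0.827
gripper_force: 36.2
```

drive_effector:
  ticks:
    - {}
    - {}
    - {}
    - {}
  finger_gap: 1.0
  force: 30

```text
t: 9.05
position: [0.664, 0.0539, -0.0345]
tcp_rot: [[-0.99, -0.138, 0.001], [-0.138, 0.99, 0.0], [-0.001, -0.0, -1.0]]
ft_force: [-0.1, -0.4, -0.8]
finger_gap: 0.999
gripper_force: 0.0
```

drive_effector:
  ticks:
    - {"sz":-0.025}
    - {"sz":-0.0625}
    - {"sz":-0.125}
    - {"sz":-0.1875}
    - {"sz":-0.25}

```text
t: 9.55
position: [0.6634, 0.054, 0.1676]
tcp_rot: [[-0.99, -0.138, 0.0], [-0.138, 0.99, 0.0], [-0.0, -0.0, -1.0]]
ft_force: [1.3, -0.3, 0.3]
finger_gap: 1.001
gripper_force: 0.0
```

drive_effector:
  ticks:
    - {"sx":0.0625,"sz":-0.025}
    - {"sx":0.125,"sz":-0.05}
    - {"sx":0.15,"sz":-0.0625}
    - {"sx":0.15,"sz":-0.0625}
    - {"sx":0.15,"sz":-0.0625}

```text
t: 10.05
position: [0.5451, 0.0373, 0.2159]
tcp_rot: [[-0.99, -0.138, 0.002], [-0.138, 0.99, -0.0], [-0.002, -0.0, -1.0]]
ft_force: [0.1, -0.6, 0.4]
finger_gap: 1.002
gripper_force: 0.0
```

```bash
python3 - <<'E'
from workcell import arm
from seg import *
xf=np.array([np.cos(np.radians(8)),np.sin(np.radians(8))]);yf=np.array([-xf[1],xf[0]]);S=np.array([.6508,.0523])
c=arm.capture("wrist");np.save("pics/w9.npy",c,allow_pickle=True);t=arm.capture("top")
u,v=proj(c,[.65,.052,.02]).round().astype(int);print(u,v)
x0,y0=max(u-95,0),max(v-70,0);im=cv2.resize(c["image"][y0:y0+140,x0:x0+190],None,fx=4,fy=4,interpolation=cv2.INTER_CUBIC)
print("crop",x0,y0);print("expected px of home crown outer, tips:",[((proj(c,[*(S+a*xf+b*yf),.006])-[x0,y0])*4).round() for a,b in((-.032,0),(-.026,0),(.094,.03),(.094,-.03))])
u,v=proj(t,[.66,.052,.02]).round().astype(int)
tt=cv2.resize(t["image"][v-35:v+35,u-45:u+45],None,fx=6,fy=6,interpolation=cv2.INTER_CUBIC)
o=np.zeros((im.shape[0],760,3),np.uint8);cv2.imwrite("pics/w9.png",im);cv2.imwrite("pics/t9.png",tt)
E
```

```text
317 259
crop 222 189
expected px of home crown outer, tips: [array([381., 158.]), array([381., 178.]), array([480., 547.]), array([283., 548.])]
```

View pics/w9.png

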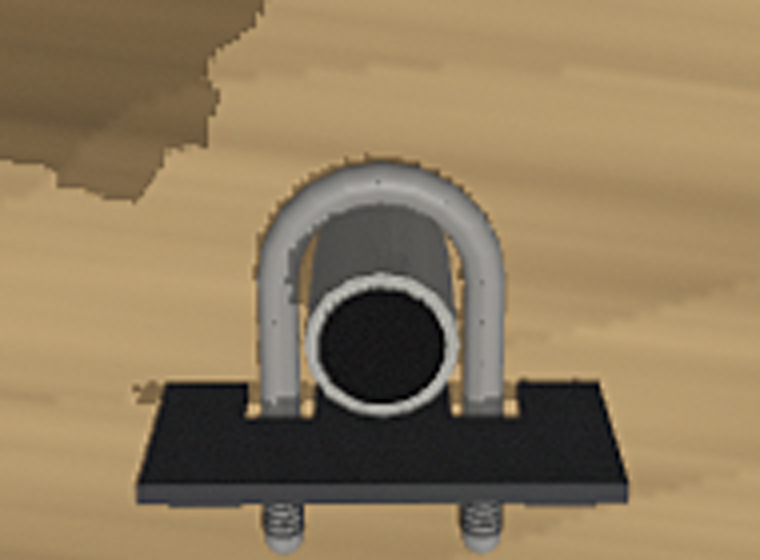

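The wrist view shows the crown against the socket (outer edge at crop (381,160), expected 158). Both legs pass through the holes, and the tips show at (283,550) and (481,548), as expected for home. The U-bolt is lying flat with the gripper clear, so I'm handing in.

```bash
python3 -c "
from workcell import arm
print(arm.close_job())"
```

```text
the job is handed in; nothing more can be done
None
```

The large U-bolt is pushed fully home round the socket: both legs are through the bracket holes, the crown rests against the socket, it lies flat and released, nothing else was touched, and the job was handed in at about 10 s.

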